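# Nest the washed mixing pots by kind

### The job

Put away the washed filler-mixing pots: stand the largest round pot upright in the plywood tray, nest the middle round pot in it and the smallest in the middle one, each pushed home on the rim below. The small square pot will not nest with the round ones, so nest it fully home in the square tub, leaving the tub where it stands. Lower the pots in rather than dropping them, and do not shift or knock over the tin of brushes or the glue bottle.

Things in the scene. Friction and masses are not known exactly. Their poses are not given: they have to be found in the camera images.
- large_pot_mid (a point): largest round pot: white plastic, 2.5 mm wall, mouth up, 95 mm tall; grip the band round its mouth: 68 mm diameter, 18 mm tall. Mouth 58 mm inside; body below it tapers from 63 to 46 mm. Origin half-way up its axis, z up
- medium_pot_mid (a point): middle round pot: white plastic, 2.5 mm wall, mouth up, 74 mm tall; grip the band round its mouth: 64 mm diameter, 18 mm tall. Mouth 52 mm inside; body below it tapers from 54 to 40 mm. Origin half-way up its axis, z up. Nested, its band rests on the large pot's rim: its rim is 18 mm above that rim
- small_pot_mid (a point): smallest round pot: white plastic, 2.5 mm wall, mouth up, 52 mm tall; grip the band round its mouth: 58 mm diameter, 18 mm tall. Mouth 47 mm inside; body below it tapers from 48 to 36 mm. Origin half-way up its axis, z up. Nested, its band rests on the wider medium rim, its own rim 18 mm above that (deeper fingers strike the pot below)
- square_pot_mid (a point): small square pot: white plastic, 2.5 mm wall, mouth up, 62 mm tall; grip the flats of the band round its mouth: 68 x 68 mm, 18 mm tall. Mouth 57 mm inside; body below it tapers from 59 to 44 mm. Origin half-way up its axis, x and y square to its sides, z up. Nested, its band rests on the tub's rim: its rim is 18 mm above that rim
- square_tub_mid (a point): larger square tub, loose, already in its place: white plastic, 2.5 mm wall, mouth up, 80 mm tall, band 75 x 75 mm outside, 18 mm tall, mouth 63 mm square inside, base 54 mm square. Origin half-way up its axis, x and y square to its sides, z up
- tray: low square plywood tray, fixed to the board, 124 x 124 mm outside, 112 x 112 mm inside, rim 16 mm high, floor 6 mm thick. Origin: centre of its underside on the board; x and y square to its sides, z up
- brush_tin: straight-sided steel tin, 68 mm diameter, 85 mm tall, with paint brushes in it reaching 170 mm; not to be moved. Origin: centre of its base; z up
- glue_bottle: closed white glue bottle with a grey cap, 44 mm diameter, 130 mm tall; not to be moved. Origin: centre of its base; z up
There are look-alikes about, which are no part of the job. Leave any orange or purple look-alike of the part that bears medium_pot_mid alone.

How it is judged:
At the end, for the whole second after the job is handed in: Large pot upright in the tray (within 42 mm of its centre each way, base within 6 mm of the floor); medium seated in large, small in medium, square pot in the tub (moved under 60 mm), each within 8 mm of centre and 6 mm below to 5 mm above seated height; all upright (0.12 rad), released, at rest (x of large_pot_mid in the frame of tray between -0.042 and 0.042 m and y of large_pot_mid in the frame of tray between -0.042 and 0.042 m and z of large_pot_mid in the frame of tray below 0.0595 m and horizontal distance between medium_pot_mid and large_pot_mid below 0.008 m and z of medium_pot_mid in the frame of large_pot_mid between 0.0225 and 0.0335 m and horizontal distance between small_pot_mid and medium_pot_mid below 0.008 m and z of small_pot_mid in the frame of medium_pot_mid between 0.023 and 0.034 m and horizontal distance between square_pot_mid and square_tub_mid below 0.008 m and z of square_pot_mid in the frame of square_tub_mid between 0.021 and 0.032 m and angle between each of large_pot_mid, medium_pot_mid, small_pot_mid, square_pot_mid, square_tub_mid's own z axis and vertical below 0.12 rad and linear speed of each of large_pot, medium_pot, small_pot, square_pot below 0.03 m/s and distance of square_tub_mid from where it was at the start of the episode below 0.06 m); the robot touches nothing.
It fails at once if a pot is dropped (falls freely faster than 0.9 m/s, a drop of over 40 mm) ((linear speed of large_pot above 0.9 m/s and contact force between large_pot and the fingers below 0.02 N) or (linear speed of medium_pot above 0.9 m/s and contact force between medium_pot and the fingers below 0.02 N) or (linear speed of small_pot above 0.9 m/s and contact force between small_pot and the fingers below 0.02 N) or (linear speed of square_pot above 0.9 m/s and contact force between square_pot and the fingers below 0.02 N)).
It fails at once if the square tub is shifted more than 60 mm or tipped over (distance of square_tub_mid from where it was at the start of the episode above 0.06 m or angle between square_tub_mid's own z axis and vertical above 0.6 rad).
It fails at once if the brush tin or the glue bottle is shifted more than 50 mm or tipped over (distance of any of brush_tin, glue_bottle from where it was at the start of the episode above 0.05 m or angle between any of brush_tin, glue_bottle's own z axis and vertical above 0.5 rad).
It also fails if it takes over 109 s, if anything falls off the work surface, if the arm or the gripper's body presses on something with over 40 N, if the wrist force passes 120 N, or if a joint passes its speed limit or range.

### The arm

A 7-joint arm with a two-finger parallel gripper is mounted at the origin on the work surface. World frame = base frame: x ahead of the robot, y to its left, z up, the work surface at z = 0. Lengths are in m, angles in rad, forces in N, time in s.
With the tool pointing down it reaches from about 0.35 to 0.9 m from the base axis. Payload 8.1 kg.
Tool frame: the origin (TCP) lies at the very end of the fingers, on their centre line; the grasp point (between the pads) lies 19 mm behind it (grip_point_offset is the distance from the TCP to the grasp point, in m); z points along the fingers, x is the direction in which the jaws open and shut, and the axes are right-handed (so a half turn about z gives the same grasp; the last joint's range is limited). The gripper opens to 92 mm and grips with 3 to 60 N. Pads are 19 mm wide; open, the fingers measure 130 mm over their backs; the gripper's body (75 mm by 190 mm) begins 47 mm behind the grasp point.
Start: joints at [-1.247, 0.434, 0.025, 1.573, -0.012, 1.134, -0.075], TCP at [0.259, 0.569, 0.227] pointing down, gripper open.
Joint ranges: [-2.62, 2.62], [-0.44, 2.09], [-1.27, 1.32], [0.08, 2.57], [-1.32, 4.46], [0.12, 2], [-2.74, 2.74]. Speed limits (rad/s): [2.22, 2.22, 3.01, 3.01, 3.14, 3.14, 3.14].

### API

Orientations are given as a rotation vector (axis times angle).
In Python, from cell import observe, get_image, camera_model, sign_off, grip_point_offset gives the robot as it stands.
- The arm moves only by the tool play_rows, never from a script. Its argument "rows" is a list of rows, each a list of 7 numbers: the shift along the tool's x, y, z as a fraction of full scale, then the turn, a rotation vector about the tool's x, y, z as a fraction of full scale, then the closure, from -1 (fully open) to 1 (shut). A call has 1 to 5 rows; each row shifts and turns the pose as measured when the row begins, along the tool's axes as they then stand; what a row does not reach is not made up. Full scale, the value 1, is 0.15 m for a shift and 0.5 rad for a turn. A row lasts 1/10 s, in which the tool goes at most 50 mm and 8.59 degrees, less where a joint would pass 70% of its speed; a pose out of reach is approached as far as the arm can. A call with a number of a shift or a turn outside -1 to 1 is refused whole. A call with a gripper value outside its range is refused whole. The fingers move at their own pace and stop on an object; "force" is the grip in N (left out, the last holds). Time passes only in rows, so rows that do not move let the fingers close. It gives the time, the measured TCP pose, the force and the opening at its end, in the units of the state.
- observe(): the state, without advancing time (a new reading comes with each control period).
- get_image(name): name is "scene" or "side" or "wrist"; returns the picture (480x640x3 uint8, blue, green, red); there is no depth.
- camera_model(name): a dict with "K" (3x3 intrinsics, pixels), "R" (3x3) and "t" (3): a world point X has camera coordinates R X + t. Camera axes: x right, y down, z forward; pixel columns grow to the right and rows downward; lengths in m; the calibration is good to about 2 mm. A picture is of the moment at which its call begins: read the wrist's pose just before it. camera_model takes no time and is no camera call; for the wrist camera it gives the pose at the moment of the call.
- sign_off(): hands the job in, once; it reports no verdict.
The state is a dict: "clock": time; "joints": joint angles; "dq": joint speeds; "joint_efforts": joint torques, N m; "position": TCP position; "ee_rot": TCP orientation; "force": force on the tool from outside, world axes, zero at the start; "ft_torque": the same for the moment, N m; "width": opening from 0.0 (shut) to 1.0 (fully open).
Only numpy, scipy, OpenCV 4.12 (cv2) and the standard library are available. Lean on these libraries where they do the work, as an engineer would, in place of code of your own. Each camera call takes 0.05 s, during which the arm holds its last target.

## Working session

There is one attempt and no reset: what is moved stays moved. The work goes in short steps, Python scripts to look and compute and a tool call to move; the robot and the scene stay as the last step left them, time stands still between calls to the robot, and variables do not carry over. Pictures are saved under pics/ and viewed, and the job is handed in when it is done.

Besides the shell and the picture viewer there is one more tool, called after "Request:" as name(argument=value, ...) on one line, values as JSON. play_rows: Moves the arm, as the interface text tells. Its arguments: {"type":"object","properties":{"rows":{"type":"array","items":{"type":"array","items":{"type":"number"}}},"force":{"type":"number"}},"required":["rows"]}

```bash
ls; mkdir -p pics; python3 - <<'E'
from cell import *
import cv2
print(observe())
print(grip_point_offset)
for n in ["scene","side","wrist"]:
    m=camera_model(n); print(n,m)
    cv2.imwrite(f"pics/{n}0.png",get_image(n))
E
```

```text
pics
{'clock': 0.0, 'joints': array([-1.24663451,  0.43524004,  0.02498022,  1.57409473, -0.01159967,
        1.13397425, -0.07511183]), 'dq': array([-1.06636229e-03, -1.99463307e-03, -5.65735697e-04, -6.97087200e-05,
        1.51206449e-03, -7.06631515e-04,  4.68344970e-04]), 'joint_efforts': array([-9.25662462e-04, -6.67833567e+01,  9.84437875e-01, -3.14466190e+01,
       -6.06315164e-02,  4.25625255e-02,  1.19020106e-04]), 'position': array([0.2585506 , 0.56846083, 0.22593536]), 'ee_rot': array([ 2.64074335e+00,  1.69999437e+00, -1.94112942e-03]), 'force': array([ 1.0617016 , -0.94323738, -0.39885671]), 'ft_torque': array([-0.00390169, -0.00036096, -0.0287218 ]), 'width': 0.9975377842898557}
0.0188
scene {'K': array([[588.60339221,   0.        , 322.1346535 ],
       [  0.        , 588.60339221, 247.11818912],
       [  0.        ,   0.        ,   1.        ]]), 'R': array([[ 0.46976793,  0.88268098,  0.01387003],
       [ 0.47559784, -0.23981691, -0.84634186],
       [-0.74372359,  0.40418082, -0.53245947]]), 't': array([-0.23818604, -0.19280216,  1.71802079])}
side {'K': array([[434.20757375,   0.        , 321.16713033],
       [  0.        , 434.20757375, 243.04266   ],
       [  0.        ,   0.        ,   1.        ]]), 'R': array([[-0.97500489, -0.22206953, -0.00711322],
       [-0.15690175,  0.71084482, -0.68562488],
       [ 0.15731279, -0.66737154, -0.72792027]]), 't': array([0.55066803, 0.13501705, 0.93432404])}
wrist {'K': array([[414.19932296,   0.        , 318.65997494],
       [  0.        , 414.19932296, 242.83948032],
       [  0.        ,   0.        ,   1.        ]]), 'R': array([[ 0.41264245,  0.91089177, -0.00154462],
       [ 0.86584292, -0.39170709,  0.31125809],
       [ 0.2829174 , -0.1297757 , -0.95032416]]), 't': array([-0.62488661, -0.0401491 ,  0.39224461])}
```

View pics/scene0.png

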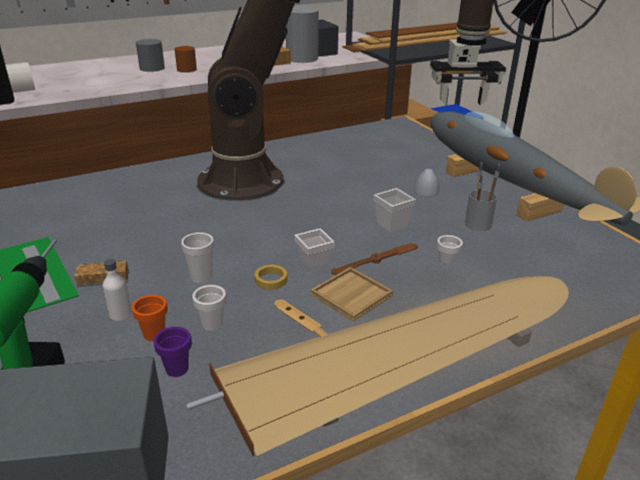

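View pics/side0.png

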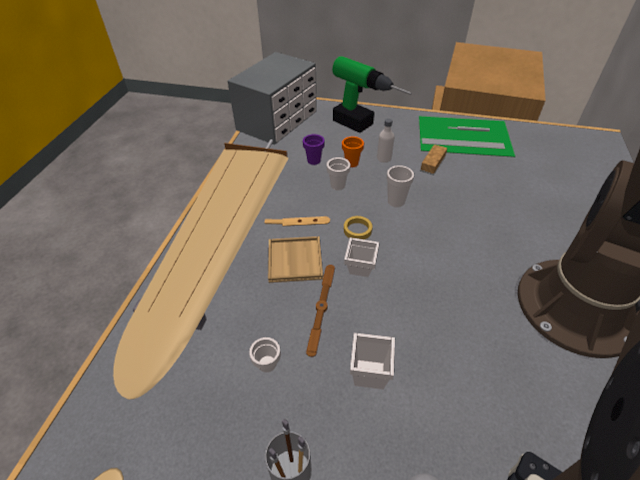

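View pics/wrist0.png

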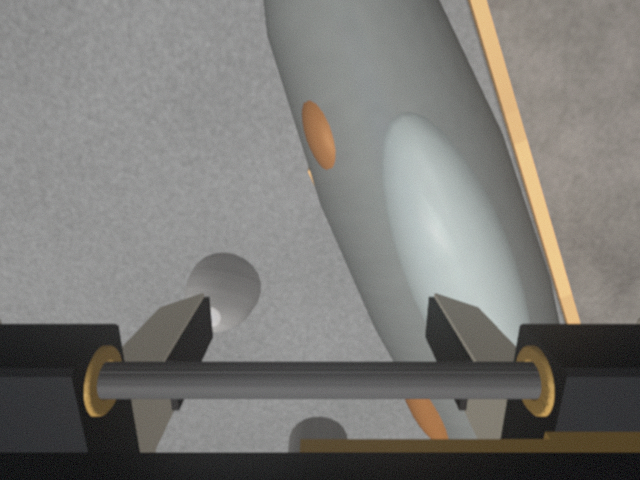

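```bash
python3 - <<'E'
import cv2,numpy as np
s=cv2.imread("pics/scene0.png"); d=cv2.imread("pics/side0.png")
def crop(im,x,y,w,h,k): return cv2.resize(im[y:y+h,x:x+w],None,fx=k,fy=k,interpolation=cv2.INTER_CUBIC)
cv2.imwrite("pics/c1.png",crop(s,170,220,100,120,5)[:600])
cv2.imwrite("pics/c2.png",crop(s,290,180,180,90,4))
cv2.imwrite("pics/c3.png",crop(d,310,120,110,90,6))
cv2.imwrite("pics/c4.png",crop(d,240,230,160,150,4))
E
```

```text
(no output)
```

View pics/c1.png

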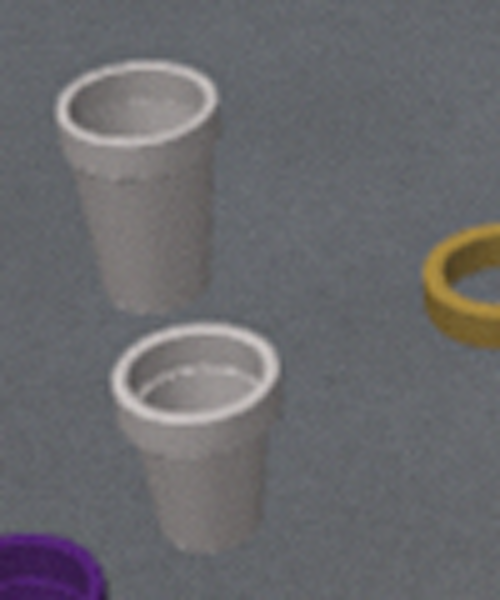

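View pics/c2.png

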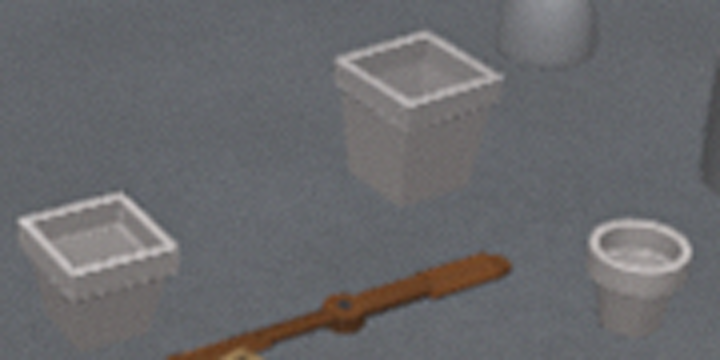

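View pics/c3.png

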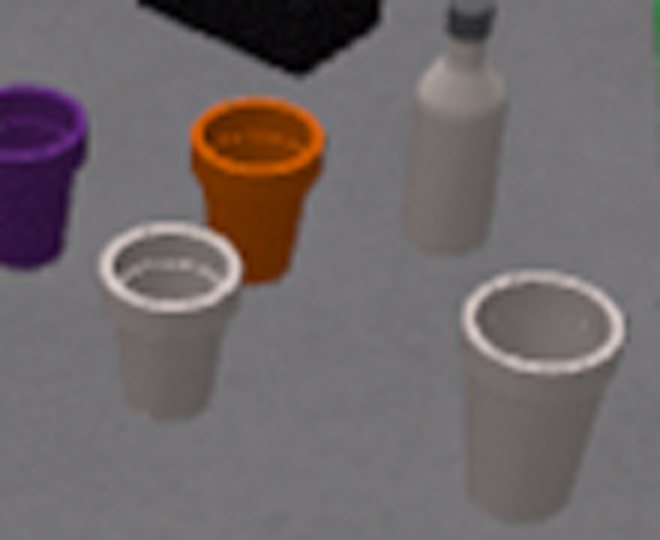

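View pics/c4.png

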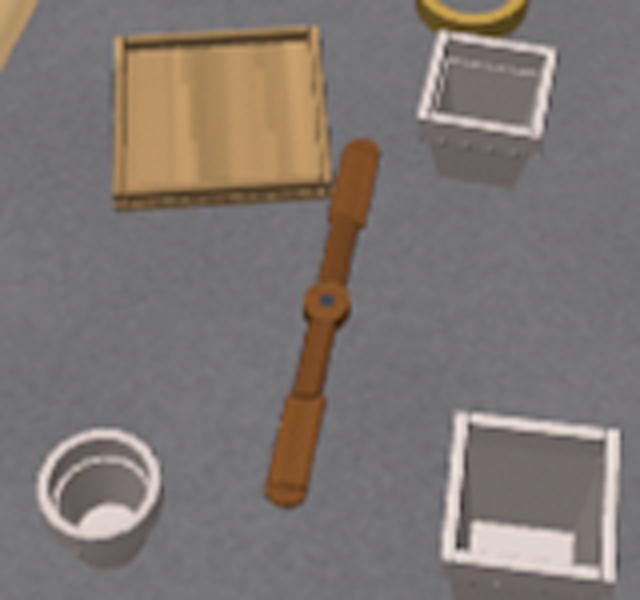

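```bash
cat > h.py <<'E'
import cv2,numpy as np
from cell import *
def ray(m,uv,z):
    uv=np.atleast_2d(uv).astype(float)
    K,R,t=m["K"],np.array(m["R"]),np.array(m["t"])
    d=(np.linalg.inv(K)@np.c_[uv,np.ones(len(uv))].T).T@R
    c=-R.T@t
    return c+d*((z-c[2])/d[:,2])[:,None]
def rim(im,m,box,z,kind,thr,sz):
    x,y,w,h=box
    g=cv2.resize(im[y:y+h,x:x+w],None,fx=4,fy=4,interpolation=cv2.INTER_CUBIC).min(axis=2)
    b=(g>thr).astype(np.uint8)
    cs,_=cv2.findContours(b,cv2.RETR_EXTERNAL,cv2.CHAIN_APPROX_NONE)
    c=max(cs,key=lambda c:cv2.contourArea(cv2.convexHull(c)))[:,0]
    c=(c+0.5)/4-0.5+[x,y]
    P=ray(m,c,z)[:,:2].astype(np.float32)
    if kind=='c':
        A=np.c_[2*P,np.ones(len(P))]; s=np.linalg.lstsq(A,(P**2).sum(1),rcond=None)[0]
        # robust 2nd pass
        return s[:2].round(4),"diam",round(2*np.sqrt(s[2]+s[0]**2+s[1]**2),4)
    r=cv2.minAreaRect(P); return np.round(r[0],4),np.round(r[1],4),round(r[2],1)
def wrapdeg(a): return (a+45)%90-45
E
python3 - <<'E'
from h import *
s=cv2.imread("pics/scene0.png"); d=cv2.imread("pics/side0.png")
ms,md=camera_model("scene"),camera_model("side")
for n,z,k,bs,bd in [("L",.095,'c',(178,228,40,32),(383,162,34,24)),("M",.074,'c',(190,282,40,26),(325,155,28,18)),
 ("S",.052,'c',(435,232,30,20),(248,336,34,30)),("Q",.062,'r',(292,226,46,26),(342,235,40,32)),("T",.08,'r',(370,185,50,30),(348,330,52,46))]:
  for thr in (150,165,180):
    print(n,thr,rim(s,ms,bs,z,k,thr,0),rim(d,md,bd,z,k,thr,0))
# tray
hsv=cv2.cvtColor(d,cv2.COLOR_BGR2HSV)
for im,m,b in((s,ms,(305,262,92,60)),(d,md,(260,230,66,56))):
  x,y,w,h=b; hs=cv2.cvtColor(im[y:y+h,x:x+w],cv2.COLOR_BGR2HSV)
  mask=cv2.inRange(hs,(8,60,40),(28,255,255)); cs,_=cv2.findContours(mask,0,1); c=max(cs,key=cv2.contourArea)[:,0]+[x,y]
  print("tray",cv2.minAreaRect(ray(m,c,0.016)[:,:2].astype(np.float32)),cv2.minAreaRect(c))
print("tin",ray(ms,[[481,225]],0),"bottle",ray(ms,[[117,318]],0),ray(md,[[386,158]],0), "tin side top", ray(md,[[288,457]],0.085))
print("orange",ray(ms,[[150,300]],.074),"purple",ray(ms,[[173,334]],.074))
print("ring,prop",ray(ms,[[270,275],[335,270],[416,246],[276,304],[322,333],[428,190],[260,420],[560,290],[210,380]],0)[:,:2])
E
```

```text
L 150 (array([ 0.4148, -0.2555]), 'diam', np.float64(0.0675)) (array([ 0.4172, -0.256 ]), 'diam', np.float64(0.0671))
L 165 (array([ 0.4145, -0.2555]), 'diam', np.float64(0.0625)) (array([ 0.4142, -0.2561]), 'diam', np.float64(0.058))
L 180 (array([ 0.415 , -0.2496]), 'diam', np.float64(0.0519)) (array([ 0.4137, -0.2555]), 'diam', np.float64(0.0564))
M 150 (array([ 0.5818, -0.288 ]), 'diam', np.float64(0.0631)) (array([ 0.5843, -0.2884]), 'diam', np.float64(0.0628))
M 165 (array([ 0.5818, -0.288 ]), 'diam', np.float64(0.0615)) (array([ 0.5841, -0.288 ]), 'diam', np.float64(0.0581))
M 180 (array([ 0.5816, -0.288 ]), 'diam', np.float64(0.0575)) (array([ 0.5853, -0.2883]), 'diam', np.float64(0.0549))
S 150 (array([0.6088, 0.276 ]), 'diam', np.float64(0.0576)) (array([0.6105, 0.2755]), 'diam', np.float64(0.0566))
S 165 (array([0.6088, 0.2761]), 'diam', np.float64(0.0551)) (array([0.6105, 0.2756]), 'diam', np.float64(0.0557))
S 180 (array([0.6144, 0.2841]), 'diam', np.float64(0.0339)) (array([0.6105, 0.2756]), 'diam', np.float64(0.0547))
Q 150 (array([ 0.4708, -0.0027]), array([0.0706, 0.
[... 862 characters left out ...]
469), 49.398704528808594)
tray ((0.6201335191726685, 0.019427336752414703), (0.13071289658546448, 0.152777299284935), 16.872224807739258) ((296.5, 260.5), (49.0, 57.0), 90.0)
tin [[0.51693465 0.45925861 0.        ]] bottle [[ 0.47728008 -0.45045983  0.        ]] [[ 0.46655759 -0.44676202  0.        ]] tin side top [[0.51140121 0.45498564 0.085     ]]
orange [[ 0.54939694 -0.39199562  0.074     ]] purple [[ 0.66478482 -0.38085595  0.074     ]]
ring,prop [[ 0.47772289 -0.11642524]
 [ 0.52614225  0.02291005]
 [ 0.52496392  0.24844948]
 [ 0.58012354 -0.14783939]
 [ 0.7051415  -0.10573481]
 [ 0.29227584  0.45777189]
 [ 0.8507549  -0.29830751]
 [ 0.81528559  0.42321687]
 [ 0.72675132 -0.34130824]]
```

Request:
play_rows(rows=[[-0.21,0.21,0,0,0,0.3,-1],[-0.18,0.24,0,0,0,0.3,-1],[-0.14,0.26,0,0,0,0.3,-1],[-0.1,0.28,0,0,0,0.3,-1],[-0.056,0.29,0,0,0,0.3,-1]], force=15)

```text
clock: 0.65
position: [0.3326, 0.358, 0.2234]
ee_rot: [-3.08, -0.615, 0.006]
force: [0.5, 0.1, 0.7]
width: 1.001
```

```bash
cat >> h.py <<'E'
from scipy.spatial.transform import Rotation as Ro
def to(x,y,z,yawdeg=0):
    o=observe(); R=Ro.from_rotvec(o["ee_rot"])
    T=Ro.from_euler('z',yawdeg,degrees=True)*Ro.from_rotvec([np.pi,0,0])
    print("t",round(o["clock"],2),"pos",o["position"].round(4),"w",round(o["width"]*92,1),"F",o["force"].round(1),
     "tilt/yaw",np.round(np.degrees((R*Ro.from_rotvec([np.pi,0,0]).inv()).as_euler('xyz')),1))
    d=R.inv().apply(np.array([x,y,z])-o["position"])/0.15
    r=(R.inv()*T).as_rotvec()/0.5
    print("shift units",d.round(3),"turn",r.round(3))
E
python3 - <<'E'
from h import *
to(.472,-.003,.1,0)
md=camera_model("side");ms=camera_model("scene")
P=ray(md,[[270,240],[319.5,237.5],[322,277],[269,279.5]],.016)[:,:2];print("tray",P.round(3),P.mean(0))
print("wing edge",ray(ms,[[365,322],[400,313]],0.06).round(3),ray(ms,[[365,322],[400,313]],0.0).round(3))
E
```

```text
t 0.65 pos [0.3326 0.358  0.2234] w 92.1 F [0.5 0.1 0.7] tilt/yaw [ 0.1  0.2 22.6]
shift units [-0.063  2.58   0.82 ] turn [-0.001  0.008  0.788]
tray [[ 0.699 -0.031]
 [ 0.584 -0.065]
 [ 0.55   0.054]
 [ 0.664  0.087]] [0.62432716 0.01134702]
wing edge [[ 0.776 -0.054  0.06 ]
 [ 0.783  0.019  0.06 ]] [[ 0.715 -0.013  0.   ]
 [ 0.723  0.066  0.   ]]
```

Request:
play_rows(rows=[[-0.01,0.3,0,0,0,0.27,-1],[0.03,0.3,0,0,0,0.27,-1],[0.07,0.29,0,0,0,0.25,-1],[0.107,0.28,0,0,0,0,-1],[0.107,0.28,0,0,0,0,-1]])

```text
clock: 1.15
position: [0.4107, 0.1376, 0.223]
ee_rot: [-3.14, 0.036, 0.006]
force: [0.3, 1.0, -0.0]
width: 1.001
```

```bash
python3 -c "
from h import *
to(.472,-.003,.12,0)"
```

```text
t 1.15 pos [0.4107 0.1376 0.223 ] w 92.1 F [ 0.3  1.  -0. ] tilt/yaw [ 0.1  0.2 -1.3]
shift units [0.433 0.929 0.684] turn [-0.002  0.008 -0.045]
```

Request:
play_rows(rows=[[0.12,0.27,0.1,0,0,-0.045,-1],[0.12,0.27,0.2,0,0,0,-1],[0.12,0.25,0.2,0,0,0,-1],[0.08,0.14,0.16,0,0,0,-1],[0,0,0,0,0,0,-1]])

```text
clock: 1.65
position: [0.4771, -0.0082, 0.126]
ee_rot: [-3.14, 0.01, -0.004]
force: [-0.0, -0.7, -0.7]
width: 0.998
```

```bash
python3 -c "
from h import *
to(.472,-.003,.047,0)
cv2.imwrite('pics/w1.png',get_image('wrist')); to(.472,-.003,.047,0); print(camera_model('wrist'))"
```

```text
t 1.65 pos [ 0.4771 -0.0082  0.126 ] w 91.8 F [-0.  -0.7 -0.7] tilt/yaw [ 0.1 -0.2 -0.4]
shift units [-0.036 -0.034  0.527] turn [-0.003 -0.006 -0.013]
t 1.7 pos [ 0.4769 -0.0069  0.1271] w 92.3 F [ 0.  -0.5  0.1] tilt/yaw [ 0.1 -0.2 -0.3]
shift units [-0.034 -0.025  0.534] turn [-0.005 -0.006 -0.011]
{'K': array([[414.19932296,   0.        , 318.65997494],
       [  0.        , 414.19932296, 242.83948032],
       [  0.        ,   0.        ,   1.        ]]), 'R': array([[ 0.99998709, -0.00407978,  0.00302887],
       [-0.00481589, -0.95108109,  0.3089038 ],
       [ 0.00162044, -0.3089144 , -0.95108846]]), 't': array([-0.4776528 , -0.01161719,  0.29493313])}
```

View pics/w1.png

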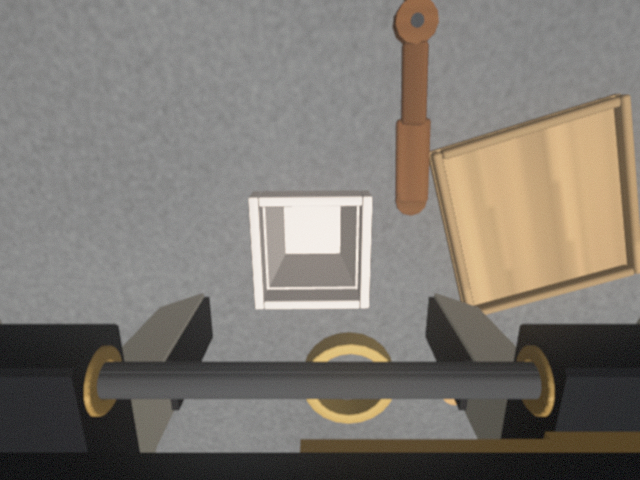

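```bash
python3 -c "
from h import *
m=camera_model('wrist'); im=cv2.imread('pics/w1.png')
print(rim(im,m,(235,180,150,140),.062,'r',185,0), ray(m,[[250,195],[371,195],[369,308],[256,308]],.062).round(4))
T=ray(m,[[433,153],[626,96],[640,270],[468,312]],.016).round(4);print(T,T.mean(0))
print(-m['R'].T@m['t'])
"
```

```text
(array([ 0.4731, -0.0018]), array([0.0682, 0.0678]), 0.2) [[ 0.4401  0.0332  0.062 ]
 [ 0.5062  0.0329  0.062 ]
 [ 0.5074 -0.0356  0.062 ]
 [ 0.4399 -0.0353  0.062 ]]
[[ 0.551   0.0506  0.016 ]
 [ 0.6669  0.0845  0.016 ]
 [ 0.7027 -0.0306  0.016 ]
 [ 0.5855 -0.0627  0.016 ]] [0.626525 0.01045  0.016   ]
[0.47711276 0.07811148 0.28554284]
```

Request:
play_rows(rows=[[-0.02,-0.02,0.1,0,0,0,-1],[-0.006,-0.01,0.2,0,0,0,-1],[0,0,0.16,0,0,0,-1],[0,0,0.07,0,0,0,-1],[0,0,0,0,0,0,-1]])

```text
clock: 2.2
position: [0.4747, 0.0041, 0.049]
ee_rot: [-3.135, 0.0, -0.012]
force: [-0.2, 0.2, 0.3]
width: 1.001
```

```bash
python3 -c "
from h import *
to(.473,-.0023,.047,0)"
```

```text
t 2.2 pos [0.4747 0.0041 0.049 ] w 92.1 F [-0.2  0.2  0.3] tilt/yaw [ 0.4 -0.4 -0. ]
shift units [-0.011  0.043  0.013] turn [-0.014 -0.015 -0.   ]
```

Correct, then close.

Request:
play_rows(rows=[[-0.01,0.043,0.013,-0.014,-0.015,0,-1],[0,0,0,0,0,0,-1],[0,0,0,0,0,0,1],[0,0,0,0,0,0,1],[0,0,0,0,0,0,1]])

```text
clock: 2.7
position: [0.4754, -0.0016, 0.0506]
ee_rot: [-3.141, -0.002, -0.007]
force: [0.8, 1.2, 0.6]
width: 0.789
```

```bash
python3 -c "
from h import *
to(.473,-.0023,.047,0)"
```

```text
t 2.7 pos [ 0.4754 -0.0016  0.0506] w 72.6 F [0.8 1.2 0.6] tilt/yaw [ 0.1 -0.3  0.1]
shift units [-0.016  0.005  0.024] turn [-0.002 -0.009  0.003]
```

Request:
play_rows(rows=[[-0.01,0,0.025,0,0,0,1],[0,0,0,0,0,0,1],[0,0,0,0,0,0,1]])

```text
clock: 3.0
position: [0.4754, -0.0015, 0.048]
ee_rot: [-3.14, -0.002, -0.013]
force: [-0.6, 0.0, 0.4]
width: 0.74
```

```bash
python3 -c "
from h import *
to(.473,-.0023,.047,0)"
```

```text
t 3.0 pos [ 0.4754 -0.0015  0.048 ] w 68.1 F [-0.6  0.   0.4] tilt/yaw [ 0.1 -0.5  0.1]
shift units [-0.016  0.005  0.006] turn [-0.004 -0.016  0.002]
```

Request:
play_rows(rows=[[0,0,-0.1,0,0,0,1],[0,0,-0.27,0,0,0,1],[0,0,-0.27,0,0,0,1],[-0.06,-0.2,-0.15,0,0,-0.06,1],[-0.07,-0.28,0,0,0,-0.06,1]])

```text
clock: 3.5
position: [0.4533, 0.0658, 0.1693]
ee_rot: [3.139, 0.081, 0.008]
force: [0.1, -0.2, -1.5]
width: 0.739
```

Request:
play_rows(rows=[[-0.08,-0.28,0,0,0,-0.05,1],[-0.08,-0.28,0,0,0,0,1],[-0.08,-0.28,0,0,0,0,1],[-0.05,-0.25,0,0,0,0,1],[0,0,0,0,0,0,1]])

```text
clock: 4.0
position: [0.3939, 0.2365, 0.17]
ee_rot: [-3.137, -0.131, -0.012]
force: [-0.1, -0.4, -0.1]
width: 0.74
```

```bash
python3 -c "
from h import *
to(.4125,.253,.15,4.8)
m=camera_model('wrist')
cv2.imwrite('pics/w2.png',get_image('wrist'));cv2.imwrite('pics/d2.png',get_image('side')[250:470,250:500].repeat(2,0).repeat(2,1)); to(.4125,.253,.15,4.8)"
```

```text
t 4.0 pos [0.3939 0.2365 0.17  ] w 68.1 F [-0.1 -0.4 -0.1] tilt/yaw [ 0.1 -0.4  4.8]
shift units [ 0.132 -0.099  0.134] turn [-0.004 -0.015 -0.   ]
t 4.1 pos [0.3953 0.2319 0.1699] w 68.0 F [-0.6 -0.2 -0.9] tilt/yaw [-0.  -0.4  4.5]
shift units [ 0.124 -0.131  0.134] turn [ 0.    -0.015 -0.01 ]
```

View pics/w2.png

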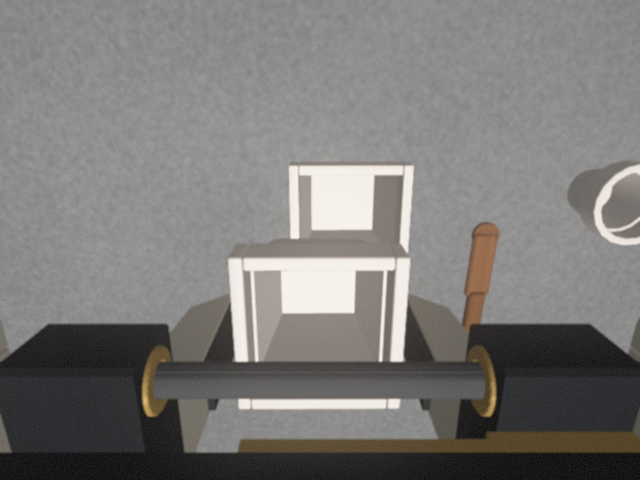

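View pics/d2.png

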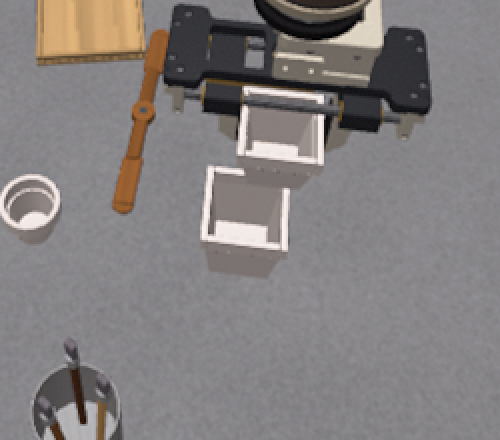

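```bash
python3 -c "
from h import *
m=camera_model('wrist')
print(ray(m,[[290,165],[413,165]],.08).round(4)); P=ray(m,[[231,247],[408,247],[399,408],[240,408]],.184).round(4);print(P,P.mean(0))
to(.4125,.253,.15,4.8)"
```

```text
[[0.3752 0.2832 0.08  ]
 [0.4481 0.289  0.08  ]]
[[0.3606 0.2659 0.184 ]
 [0.4254 0.2709 0.184 ]
 [0.4322 0.1995 0.184 ]
 [0.3654 0.1946 0.184 ]] [0.3959   0.232725 0.184   ]
t 4.1 pos [0.3953 0.2319 0.1699] w 68.0 F [-0.6 -0.2 -0.9] tilt/yaw [-0.  -0.4  4.5]
shift units [ 0.124 -0.131  0.134] turn [ 0.    -0.015 -0.01 ]
```

Request:
play_rows(rows=[[0.1,-0.1,0.07,0,-0.015,-0.01,1],[0.025,-0.028,0.1,0,0,0,1],[0,0,0.07,0,0,0,1],[0,0,0,0,0,0,1],[0,0,0,0,0,0,1]])

```text
clock: 4.6
position: [0.4149, 0.2457, 0.1327]
ee_rot: [3.137, 0.117, -0.001]
force: [0.2, -0.3, 0.3]
width: 0.738
```

```bash
python3 -c "
from h import *
to(.413,.2515,.084,4.8)
m=camera_model('wrist')
cv2.imwrite('pics/w3.png',get_image('wrist'));cv2.imwrite('pics/d3.png',get_image('side')[250:470,250:500].repeat(2,0).repeat(2,1)); to(.413,.2515,.084,4.8)"
```

```text
t 4.6 pos [0.4149 0.2457 0.1327] w 67.9 F [ 0.2 -0.3  0.3] tilt/yaw [-0.2  0.   4.3]
shift units [-0.009 -0.04   0.325] turn [ 0.006  0.002 -0.019]
t 4.7 pos [0.4149 0.2462 0.1331] w 67.6 F [ 0.1  0.5 -0.6] tilt/yaw [-0.1  0.   4.3]
shift units [-0.01  -0.037  0.327] turn [ 0.004  0.001 -0.017]
```

View pics/w3.png

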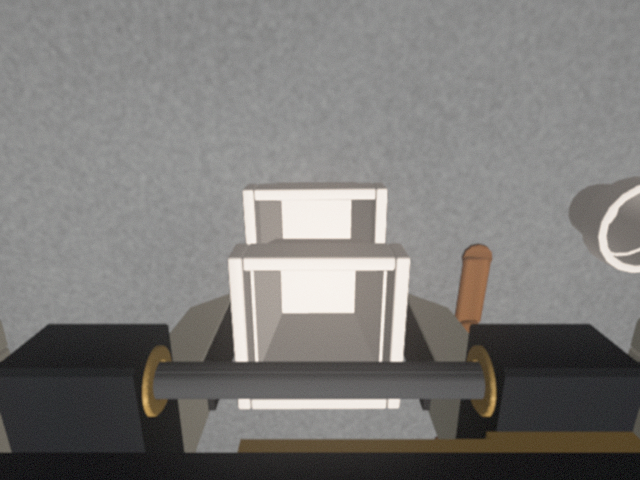

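View pics/d3.png

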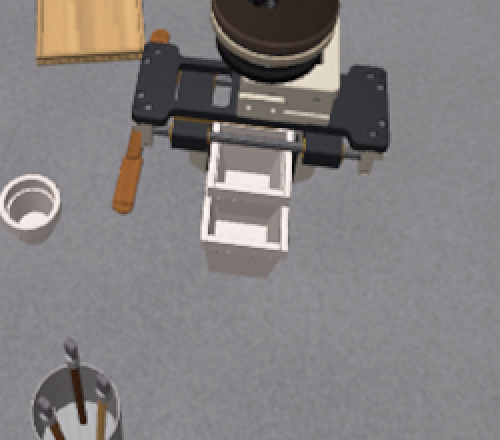

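```bash
python3 -c "
from h import *
m=camera_model('wrist')
P=ray(m,[[244,187],[386,187]],.08);print(P.round(4)); 
d=P[1]-P[0]; print(np.linalg.norm(d), np.degrees(np.arctan2(d[1],d[0]))); print(P.mean(0)+.0375*np.array([d[1],-d[0],0])/np.linalg.norm(d))
P=ray(m,[[231,247],[408,247],[399,408],[240,408]],.1471).round(4);print(P.mean(0))"
```

```text
[[0.3734 0.2894 0.08  ]
 [0.4462 0.295  0.08  ]]
0.07298199442368229 4.389094752336733
[0.41268436 0.2548494  0.08      ]
[0.415525 0.247    0.1471  ]
```

Request:
play_rows(rows=[[-0.012,-0.044,0,0,0,-0.017,1],[0,0,0,0,0,0,1],[0,0,0.08,0,0,0,1],[0,0,0.08,0,0,0,1],[0,0,0,0,0,0,1]])

```text
clock: 5.2
position: [0.4125, 0.2538, 0.1086]
ee_rot: [-3.138, -0.134, -0.003]
force: [-1.7, -0.4, -1.1]
width: 0.741
```

```bash
python3 -c "
from h import *
to(.413,.2525,.084,4.8)"
```

```text
t 5.2 pos [0.4125 0.2538 0.1086] w 68.2 F [-1.7 -0.4 -1.1] tilt/yaw [ 0.  -0.1  4.9]
shift units [0.002 0.009 0.164] turn [-0.001 -0.004  0.003]
```

Request:
play_rows(rows=[[0.0,0.0,0.07,0,0,0,1],[0,0,0.05,0,0,0,1],[0,0,0.03,0,0,0,1],[0,0,0.02,0,0,0,1]])

```text
clock: 5.6
position: [0.4125, 0.2537, 0.081]
ee_rot: [-3.139, -0.133, -0.001]
force: [-5.9, -0.3, 22.1]
width: 0.74
```

```bash
python3 -c "
from h import *
to(.413,.2525,.084,4.8)"
```

```text
t 5.6 pos [0.4125 0.2537 0.081 ] w 68.1 F [-5.9 -0.3 22.1] tilt/yaw [ 0.  -0.   4.9]
shift units [ 0.003  0.008 -0.02 ] turn [-0.    -0.002  0.002]
```

Request:
play_rows(rows=[[0.0,0.0,0,0,0,0,-1],[0,0,0,0,0,0,-1],[0,0,0,0,0,0,-1],[0,0,-0.05,0,0,0,-1],[0,0,-0.1,0,0,0,-1]])

```text
clock: 6.1
position: [0.4117, 0.2528, 0.1025]
ee_rot: [3.137, 0.132, -0.003]
force: [0.5, -0.5, 0.5]
width: 1.0
```

Request:
play_rows(rows=[[0.0,0.1,-0.2,0,0,0.1,-1],[0,0.3,-0.2,0,0,0.07,-1],[0,0.3,-0.1,0,0,0,-1]])

```text
clock: 6.4
position: [0.4151, 0.1537, 0.1793]
ee_rot: [3.14, 0.008, -0.001]
force: [0.5, -0.3, 0.1]
width: 1.002
```

```bash
python3 -c "
from h import *
to(.4158,-.2557,.18,0)
cv2.imwrite('pics/s4.png',get_image('scene')[170:270,290:490].repeat(3,0).repeat(3,1));cv2.imwrite('pics/d4.png',get_image('side')[250:470,250:500].repeat(2,0).repeat(2,1)); to(.4158,-.2557,.18,0)"
```

```text
t 6.4 pos [0.4151 0.1537 0.1793] w 92.2 F [ 0.5 -0.3  0.1] tilt/yaw [-0.1  0.   0.3]
shift units [-0.01   2.729  0.   ] turn [0.003 0.001 0.011]
t 6.5 pos [0.4154 0.1492 0.1797] w 91.8 F [-0.1  0.4 -0.2] tilt/yaw [-0.1 -0.  -0.1]
shift units [9.000e-03 2.699e+00 2.000e-03] turn [ 0.003 -0.    -0.005]
```

View pics/s4.png

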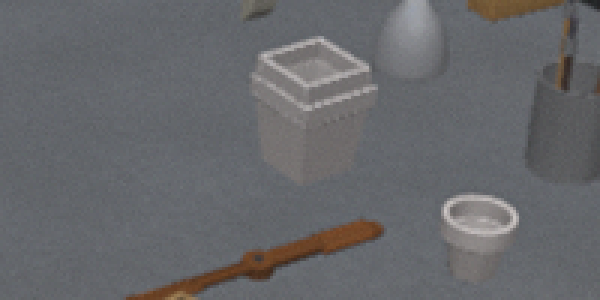

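View pics/d4.png

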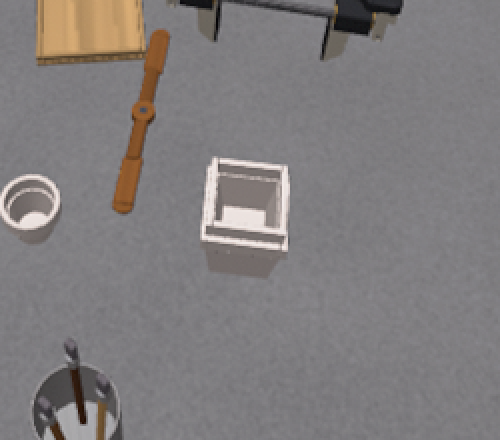

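Request:
play_rows(rows=[[0.0,0.3,0,0,0,0,-1],[0.0,0.3,0,0,0,0,-1],[0.0,0.3,0,0,0,0,-1],[0.0,0.3,0,0,0,0,-1],[0.0,0.3,0,0,0,0,-1]])

```text
clock: 7.0
position: [0.4174, -0.0767, 0.1826]
ee_rot: [-3.138, -0.013, -0.012]
force: [0.9, -0.3, -0.2]
width: 1.001
```

Request:
play_rows(rows=[[0.0,0.3,0,0,0,0,-1],[0.0,0.3,0,0,0,0,-1],[0.0,0.27,0,0,0,0,-1],[0.0,0.15,0,0,0,0,-1],[0.0,0,0,0,0,0,-1]])

```text
clock: 7.5
position: [0.4178, -0.2416, 0.1845]
ee_rot: [-3.14, -0.002, -0.019]
force: [0.1, -0.7, -0.0]
width: 1.002
```

```bash
python3 -c "
from h import *
to(.417,-.256,.08,0)
cv2.imwrite('pics/w5.png',get_image('wrist')); to(.417,-.256,.08,0)"
```

```text
t 7.5 pos [ 0.4178 -0.2416  0.1845] w 92.2 F [ 0.1 -0.7 -0. ] tilt/yaw [ 0.1 -0.7  0.1]
shift units [-0.014  0.097  0.697] turn [-0.003 -0.025  0.002]
t 7.55 pos [ 0.4179 -0.2401  0.1844] w 92.1 F [ 0.3 -0.4 -0.7] tilt/yaw [ 0.1 -0.7  0.1]
shift units [-0.014  0.108  0.696] turn [-0.004 -0.024  0.004]
```

View pics/w5.png

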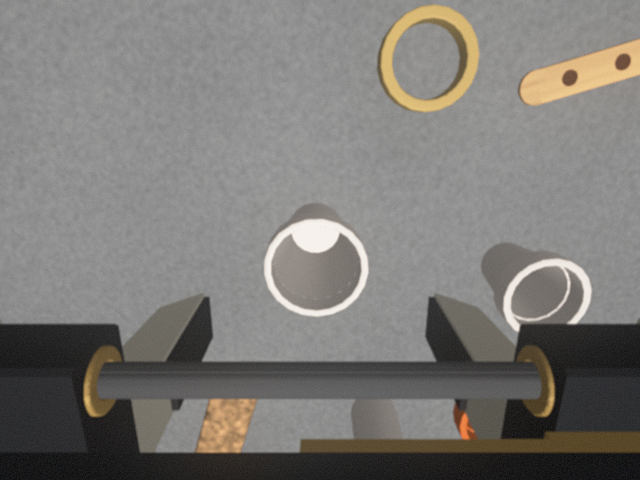

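```bash
python3 -c "
from h import *
m=camera_model('wrist'); im=cv2.imread('pics/w5.png')
for t in (185,200,220): print(rim(im,m,(255,210,130,115),.095,'c',t,0),rim(im,m,(485,252,115,80),.074,'c',t,0))
P=ray(m,[[265,267],[368,267],[316,219],[316,315]],.095);print(P.round(4))
P=ray(m,[[504,297],[591,293],[552,260]],.074);print(P.round(4))
"
```

```text
(array([ 0.4176, -0.2534]), 'diam', np.float64(0.0667)) (array([ 0.5826, -0.2826]), 'diam', np.float64(0.0545))
(array([ 0.4176, -0.2534]), 'diam', np.float64(0.0662)) (array([ 0.5833, -0.2856]), 'diam', np.float64(0.0566))
(array([ 0.4176, -0.2534]), 'diam', np.float64(0.0654)) (array([ 0.5838, -0.2853]), 'diam', np.float64(0.0577))
[[ 0.385  -0.2519  0.095 ]
 [ 0.451  -0.2519  0.095 ]
 [ 0.4176 -0.2201  0.095 ]
 [ 0.4177 -0.2862  0.095 ]]
[[ 0.5526 -0.2833  0.074 ]
 [ 0.6149 -0.2803  0.074 ]
 [ 0.5822 -0.255   0.074 ]]
```

Request:
play_rows(rows=[[-0.002,0.06,0.1,0,-0.024,0,-1],[0,0.036,0.2,0,0,0,-1],[0,0,0.2,0,0,0,-1],[0,0,0.13,0,0,0,-1],[0,0,0,0,0,0,-1]])

```text
clock: 8.05
position: [0.421, -0.2476, 0.0879]
ee_rot: [-3.136, -0.015, -0.004]
force: [-0.3, -0.2, 0.6]
width: 0.996
```

```bash
python3 -c "
from h import *
to(.4176,-.2545,.078,0)"
```

```text
t 8.05 pos [ 0.421  -0.2476  0.0879] w 91.7 F [-0.3 -0.2  0.6] tilt/yaw [ 0.3 -0.2  0.5]
shift units [-0.023  0.046  0.066] turn [-0.012 -0.005  0.019]
```

Request:
play_rows(rows=[[-0.023,0.05,0.066,-0.012,0,0.019,-1],[0,0,0,0,0,0,1],[0,0,0,0,0,0,1],[0,0,0,0,0,0,1],[0,0,0,0,0,0,1]])

```text
clock: 8.55
position: [0.4197, -0.254, 0.0803]
ee_rot: [3.141, 0.003, 0.01]
force: [-0.1, -0.1, -1.0]
width: 0.735
```

```bash
python3 -c "
from h import *
to(.4176,-.2545,.078,0)"
```

```text
t 8.55 pos [ 0.4197 -0.254   0.0803] w 67.6 F [-0.1 -0.1 -1. ] tilt/yaw [-0.  -0.4  0.1]
shift units [-0.014  0.003  0.015] turn [ 0.001 -0.013  0.004]
```

Request:
play_rows(rows=[[0,0,-0.1,0,0,0,1],[0,0,-0.25,0,0,0,1],[0.05,-0.07,-0.25,0,0,0,1],[0.15,-0.21,-0.05,0,0,0,1],[0.17,-0.22,0,0,0,0,1]])

```text
clock: 9.05
position: [0.4726, -0.1826, 0.1838]
ee_rot: [3.14, -0.016, 0.012]
force: [1.3, -0.4, -1.2]
width: 0.732
```

Request:
play_rows(rows=[[0.17,-0.22,0,0,0,0,1],[0.17,-0.22,0,0,0,0,1],[0.17,-0.22,0,0,0,0,1],[0.17,-0.22,0,0,0,0,1],[0.17,-0.22,0,0,0,0,1]])

```text
clock: 9.55
position: [0.607, -0.0122, 0.1891]
ee_rot: [-3.141, 0.019, -0.022]
force: [0.6, 0.1, -0.1]
width: 0.733
```

```bash
python3 -c "
from h import *
to(.6255,.011,.0863,0)"
```

```text
t 9.55 pos [ 0.607  -0.0122  0.1891] w 67.4 F [ 0.6  0.1 -0.1] tilt/yaw [ 0.  -0.8 -0.7]
shift units [ 0.112 -0.156  0.687] turn [-0.    -0.028 -0.025]
```

Request:
play_rows(rows=[[0.1,-0.12,0.1,0,-0.028,-0.025,1],[0,0,0.2,0,0,0,1],[0,0,0.2,0,0,0,1],[0,0,0.05,0,0,0,1],[0,0,0,0,0,0,1]])

```text
clock: 10.05
position: [0.6282, 0.0167, 0.1058]
ee_rot: [-3.138, -0.021, -0.007]
force: [-0.8, 1.0, -1.1]
width: 0.735
```

```bash
python3 -c "
from h import *
to(.6255,.011,.0863,0)
cv2.imwrite('pics/d6.png',get_image('side')[200:300,220:380].repeat(4,0).repeat(4,1)); to(.6255,.011,.0863,0)"
```

```text
t 10.05 pos [0.6282 0.0167 0.1058] w 67.7 F [-0.8  1.  -1.1] tilt/yaw [ 0.2 -0.3  0.8]
shift units [-0.019  0.038  0.13 ] turn [-0.006 -0.009  0.027]
t 10.1 pos [0.6283 0.0168 0.1063] w 67.9 F [ 0.2  0.4 -1.1] tilt/yaw [ 0.2 -0.3  0.8]
shift units [-0.02   0.039  0.133] turn [-0.007 -0.01   0.027]
```

View pics/d6.png

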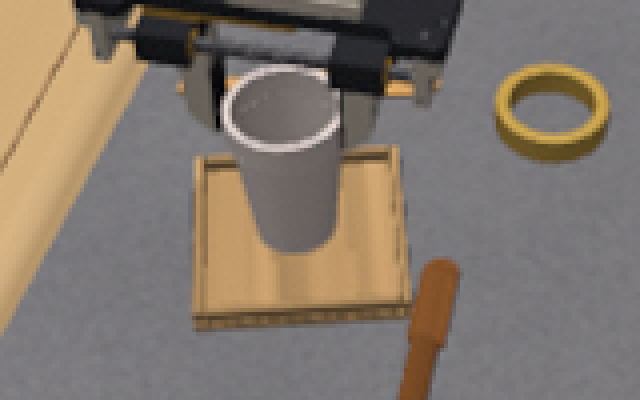

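Pot is over the tray floor, centred. Lower the last 20 mm.

Request:
play_rows(rows=[[-0.015,0.03,0.06,-0.007,-0.01,0.02,1],[0,0,0.04,0,0,0,1],[0,0,0.03,0,0,0,1],[0,0,0.01,0,0,0,1]])

```text
clock: 10.5
position: [0.6281, 0.0105, 0.0881]
ee_rot: [-3.141, -0.001, -0.009]
force: [-0.1, -0.6, -1.0]
width: 0.735
```

```bash
python3 -c "
from h import *
to(.6255,.011,.0863,0)"
```

```text
t 10.5 pos [0.6281 0.0105 0.0881] w 67.6 F [-0.1 -0.6 -1. ] tilt/yaw [ 0.  -0.3  0. ]
shift units [-0.017 -0.004  0.012] turn [-0.    -0.011  0.001]
```

Request:
play_rows(rows=[[0,0,0.02,0,-0.011,0,1],[0,0,0.01,0,0,0,1]])

```text
clock: 10.7
position: [0.6282, 0.0104, 0.0853]
ee_rot: [-3.14, -0.001, -0.0]
force: [-8.9, 0.5, 23.7]
width: 0.733
```

```bash
python3 -c "
from h import *
to(.6255,.011,.0863,0)"
```

```text
t 10.7 pos [0.6282 0.0104 0.0853] w 67.5 F [-8.9  0.5 23.7] tilt/yaw [ 0.1 -0.   0. ]
shift units [-0.018 -0.004 -0.007] turn [-0.003 -0.     0.001]
```

Seated. Release and rise, then go to the medium pot.

Request:
play_rows(rows=[[0,0,-0.007,0,0,0,-1],[0,0,0,0,0,0,-1],[0,0,0,0,0,0,-1],[0,0,-0.1,0,0,0,-1],[0,0,-0.25,0,0,0,-1]])

```text
clock: 11.2
position: [0.6259, 0.0107, 0.1373]
ee_rot: [-3.141, -0.001, 0.011]
force: [1.1, 0.7, 0.3]
width: 0.997
```

Request:
play_rows(rows=[[0,0.2,-0.2,0,0,0,-1],[-0.05,0.3,0,0,0,0,-1],[-0.05,0.3,0,0,0,0,-1],[-0.05,0.3,0,0,0,0,-1],[-0.05,0.3,0,0,0,0,-1]])

```text
clock: 11.7
position: [0.6031, -0.1967, 0.1781]
ee_rot: [-3.138, -0.027, -0.009]
force: [0.8, -0.2, 0.3]
width: 0.999
```

```bash
python3 -c "
from h import *
to(.5835,-.287,.15,0)
im=get_image('side');m=camera_model('side')
cv2.imwrite('pics/d7f.png',im)
cv2.imwrite('pics/d7.png',im[200:300,220:380].repeat(4,0).repeat(4,1))
im=get_image('scene');cv2.imwrite('pics/s7f.png',im)
to(.5835,-.287,.15,0)"
```

```text
t 11.7 pos [ 0.6031 -0.1967  0.1781] w 91.9 F [ 0.8 -0.2  0.3] tilt/yaw [ 0.2 -0.3  1. ]
shift units [-0.142  0.6    0.185] turn [-0.007 -0.011  0.034]
t 11.8 pos [ 0.6006 -0.2047  0.179 ] w 92.0 F [ 0.1 -0.5  0.9] tilt/yaw [-0.1 -0.3  0.3]
shift units [-0.118  0.548  0.193] turn [ 0.003 -0.011  0.011]
```

View pics/d7f.png

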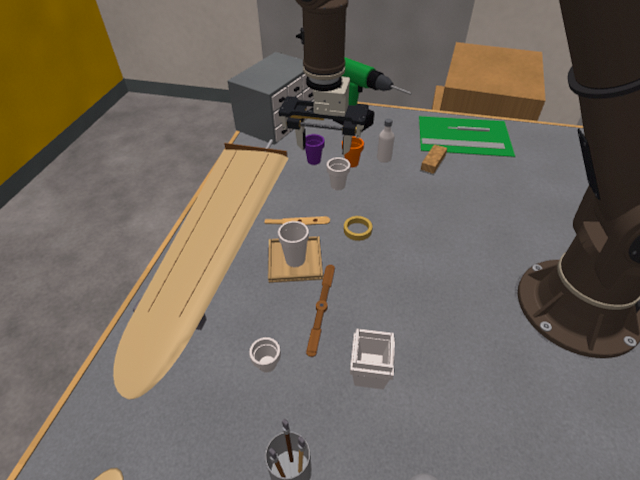

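View pics/s7f.png

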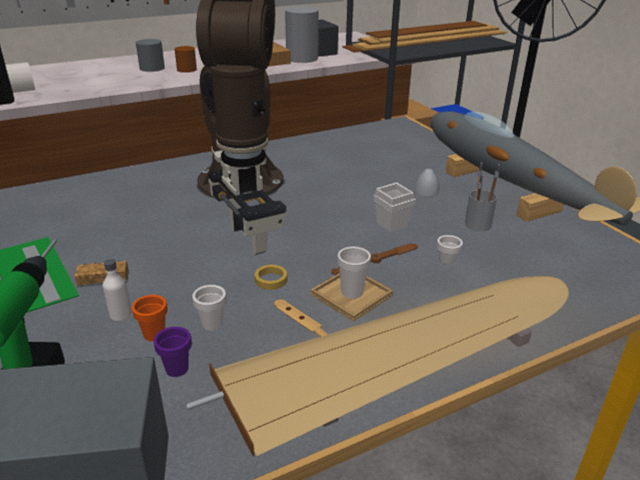

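```bash
python3 -c "
from h import *
d=cv2.imread('pics/d7f.png');s=cv2.imread('pics/s7f.png')
for t in (150,165): print(rim(d,camera_model('side'),(276,219,36,23),.101,'c',t,0),rim(s,camera_model('scene'),(334,244,38,26),.101,'c',t,0))"
```

```text
(array([0.6262, 0.0085]), 'diam', np.float64(0.0664)) (array([0.6241, 0.0092]), 'diam', np.float64(0.0679))
(array([0.6261, 0.0087]), 'diam', np.float64(0.0627)) (array([0.6242, 0.0094]), 'diam', np.float64(0.0659))
```

Request:
play_rows(rows=[[-0.06,0.25,0,0,-0.01,0.01,-1],[-0.05,0.2,0,0,0,0,-1],[0,0,0,0,0,0,-1]])

```text
clock: 12.1
position: [0.584, -0.2755, 0.1819]
ee_rot: [3.139, -0.002, 0.003]
force: [-0.3, 0.2, 0.8]
width: 0.996
```

```bash
python3 -c "
from h import *
to(.5835,-.287,.059,0)
cv2.imwrite('pics/w8.png',get_image('wrist')); to(.5835,-.287,.059,0)"
```

```text
t 12.1 pos [ 0.584  -0.2755  0.1819] w 91.7 F [-0.3  0.2  0.8] tilt/yaw [-0.2 -0.1 -0.1]
shift units [-0.005  0.075  0.819] turn [ 0.005 -0.004 -0.003]
t 12.15 pos [ 0.5849 -0.2734  0.1818] w 91.9 F [-0.2 -0.  -0.3] tilt/yaw [-0.1 -0.1  0. ]
shift units [-0.012  0.089  0.819] turn [ 0.003 -0.005  0.   ]
```

View pics/w8.png

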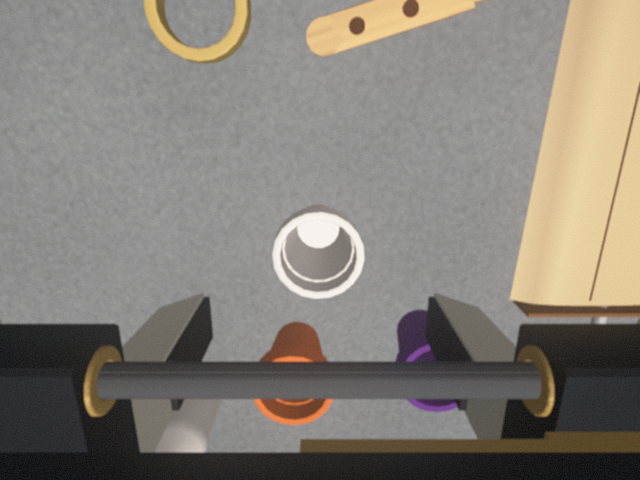

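```bash
python3 -c "
from h import *
m=camera_model('wrist'); im=cv2.imread('pics/w8.png')
for t in (185,200,220): print(rim(im,m,(265,205,105,97),.074,'c',t,0))"
```

```text
(array([ 0.5851, -0.2853]), 'diam', np.float64(0.0626))
(array([ 0.5851, -0.2853]), 'diam', np.float64(0.0621))
(array([ 0.5852, -0.2853]), 'diam', np.float64(0.0613))
```

Request:
play_rows(rows=[[0,0.05,0.15,0,0,0,-1],[0,0.036,0.25,0,0,0,-1],[0,0,0.2,0,0,0,-1],[0,0,0.12,0,0,0,-1],[0,0,0,0,0,0,-1]])

```text
clock: 12.65
position: [0.5908, -0.2797, 0.0741]
ee_rot: [-3.14, -0.011, -0.014]
force: [0.2, -0.6, 0.0]
width: 1.002
```

```bash
python3 -c "
from h import *
to(.585,-.2863,.059,0)"
```

```text
t 12.65 pos [ 0.5908 -0.2797  0.0741] w 92.2 F [ 0.2 -0.6  0. ] tilt/yaw [ 0.1 -0.5  0.4]
shift units [-0.04   0.044  0.1  ] turn [-0.002 -0.017  0.014]
```

Request:
play_rows(rows=[[-0.04,0.044,0.05,0,-0.017,0.014,-1],[0,0,0.05,0,0,0,-1],[0,0,0,0,0,0,-1]])

```text
clock: 12.95
position: [0.5867, -0.2848, 0.0606]
ee_rot: [-3.14, -0.004, -0.003]
force: [-0.6, -0.6, -0.3]
width: 1.0
```

```bash
python3 -c "
from h import *
to(.585,-.2863,.059,0)"
```

```text
t 12.95 pos [ 0.5867 -0.2848  0.0606] w 92.0 F [-0.6 -0.6 -0.3] tilt/yaw [ 0.1 -0.1  0.1]
shift units [-0.012  0.01   0.01 ] turn [-0.002 -0.004  0.005]
```

Request:
play_rows(rows=[[-0.01,0.01,0.01,0,0,0,1],[0,0,0,0,0,0,1],[0,0,0,0,0,0,1],[0,0,0,0,0,0,1],[0,0,0,0,0,0,1]])

```text
clock: 13.45
position: [0.5863, -0.2872, 0.0614]
ee_rot: [-3.142, -0.003, -0.009]
force: [0.6, 0.4, -0.4]
width: 0.685
```

```bash
python3 -c "
from h import *
to(.585,-.2863,.059,0)"
```

```text
t 13.45 pos [ 0.5863 -0.2872  0.0614] w 63.0 F [ 0.6  0.4 -0.4] tilt/yaw [ 0.  -0.3  0.1]
shift units [-0.009 -0.006  0.016] turn [-0.    -0.011  0.004]
```

Request:
play_rows(rows=[[0,0,-0.1,0,0,0,1],[0,0,-0.28,0,0,0,1],[0,0,-0.3,0,0,0,1],[0.02,-0.1,-0.28,0,0,0,1],[0.04,-0.25,-0.1,0,0,0,1]])

```text
clock: 13.95
position: [0.5905, -0.2399, 0.2277]
ee_rot: [3.139, -0.014, 0.001]
force: [1.2, 0.4, -0.2]
width: 0.685
```

Request:
play_rows(rows=[[0.04,-0.28,0,0,0,0,1],[0.04,-0.28,0,0,0,0,1],[0.04,-0.28,0,0,0,0,1],[0.04,-0.28,0,0,0,0,1],[0.03,-0.2,0,0,0,0,1]])

```text
clock: 14.45
position: [0.6234, -0.0374, 0.2386]
ee_rot: [3.138, -0.021, 0.021]
force: [0.0, 0.1, -0.8]
width: 0.686
```

```bash
python3 -c "
from h import *
to(.626,.0095,.18,0)"
```

```text
t 14.45 pos [ 0.6234 -0.0374  0.2386] w 63.1 F [ 0.   0.1 -0.8] tilt/yaw [-0.2 -0.8 -0.8]
shift units [ 0.008 -0.314  0.39 ] turn [ 0.007 -0.027 -0.027]
```

Request:
play_rows(rows=[[0.005,-0.17,0.1,0.007,-0.027,-0.027,1],[0.003,-0.1,0.17,0,0,0,1],[0,0,0.1,0,0,0,1],[0,0,0,0,0,0,1],[0,0,0,0,0,0,1]])

```text
clock: 14.95
position: [0.6252, 0.0091, 0.1819]
ee_rot: [-3.14, -0.013, 0.002]
force: [0.3, -0.6, 0.3]
width: 0.684
```

```bash
python3 -c "
from h import *
to(.626,.0095,.17,0)
cv2.imwrite('pics/w9.png',get_image('wrist')); d=get_image('side');cv2.imwrite('pics/d9.png',d[170:290,220:380].repeat(4,0).repeat(4,1)); to(.626,.0095,.17,0)"
```

```text
t 14.95 pos [0.6252 0.0091 0.1819] w 62.9 F [ 0.3 -0.6  0.3] tilt/yaw [0.1 0.1 0.5]
shift units [ 0.005 -0.003  0.079] turn [-0.003  0.002  0.017]
t 15.05 pos [0.6255 0.0086 0.1824] w 62.9 F [0.5 0.4 0.2] tilt/yaw [ 0.1 -0.   0.4]
shift units [ 0.003 -0.006  0.083] turn [-0.003 -0.     0.015]
```

View pics/w9.png

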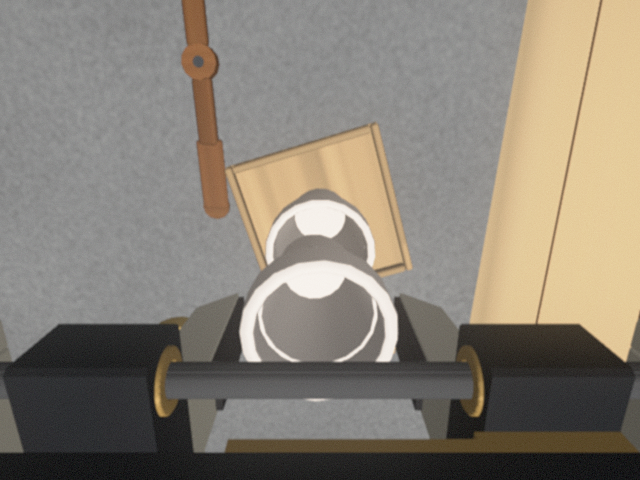

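View pics/d9.png

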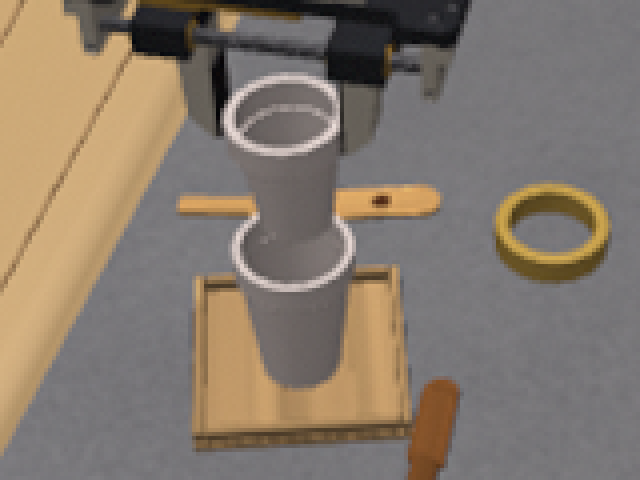

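```bash
python3 -c "
from h import *
m=camera_model('wrist')
P=ray(m,[[267,248],[376,248],[321,200]],.101);print(P.round(4),P[:2].mean(0), P[2]-[0,.034,0])
P=ray(m,[[241,328],[398,328],[319,262],[317,400]],.1824+.0126);print(P.round(4),P[2:].mean(0))"
```

```text
[[0.5942 0.012  0.101 ]
 [0.6609 0.0126 0.101 ]
 [0.6269 0.0422 0.101 ]] [0.62754365 0.01230905 0.101     ] [0.62692092 0.00816592 0.101     ]
[[ 0.595   0.0104  0.195 ]
 [ 0.6573  0.011   0.195 ]
 [ 0.6257  0.0387  0.195 ]
 [ 0.6254 -0.0236  0.195 ]] [0.62556427 0.00753197 0.195     ]
```

Request:
play_rows(rows=[[0.008,-0.007,0.06,0,0,0.015,1],[0,0,0.1,0,0,0,1],[0,0,0.1,0,0,0,1],[0,0,0.04,0,0,0,1],[0,0,0,0,0,0,1]])

```text
clock: 15.55
position: [0.6277, 0.0061, 0.1355]
ee_rot: [-3.14, 0.009, -0.005]
force: [0.4, -0.6, -0.8]
width: 0.682
```

```bash
python3 -c "
from h import *
to(.627,.0095,.1064,0)"
```

```text
t 15.55 pos [0.6277 0.0061 0.1355] w 62.7 F [ 0.4 -0.6 -0.8] tilt/yaw [ 0.1 -0.2 -0.3]
shift units [-0.005 -0.022  0.194] turn [-0.002 -0.006 -0.011]
```

Request:
play_rows(rows=[[-0.005,-0.022,0.05,0,-0.006,-0.011,1],[0,0,0.06,0,0,0,1],[0,0,0.04,0,0,0,1],[0,0,0.02,0,0,0,1],[0,0,0.01,0,0,0,1]])

```text
clock: 16.05
position: [0.6275, 0.0098, 0.1069]
ee_rot: [-3.14, -0.001, -0.002]
force: [-0.7, -0.3, 0.2]
width: 0.685
```

```bash
python3 -c "
from h import *
to(.627,.0095,.1064,0)"
```

```text
t 16.05 pos [0.6275 0.0098 0.1069] w 63.0 F [-0.7 -0.3  0.2] tilt/yaw [ 0.1 -0.1  0. ]
shift units [-0.004  0.002  0.003] turn [-0.002 -0.002  0.001]
```

Request:
play_rows(rows=[[0,0,0.015,0,0,0,1],[0,0,0.012,0,0,0,1]])

```text
clock: 16.25
position: [0.6301, 0.0094, 0.1054]
ee_rot: [-3.14, -0.0, -0.01]
force: [-7.5, 0.3, 19.8]
width: 0.684
```

```bash
python3 -c "
from h import *
to(.627,.0095,.1064,0)"
```

```text
t 16.25 pos [0.6301 0.0094 0.1054] w 62.9 F [-7.5  0.3 19.8] tilt/yaw [ 0.1 -0.4  0. ]
shift units [-0.021 -0.    -0.007] turn [-0.003 -0.013  0.   ]
```

Request:
play_rows(rows=[[0,0,-0.007,0,0,0,-1],[0,0,0,0,0,0,-1],[0,0,0,0,0,0,-1],[0,0,-0.1,0,0,0,-1],[0,0,-0.25,0,0,0,-1]])

```text
clock: 16.75
position: [0.6274, 0.0095, 0.1576]
ee_rot: [-3.141, -0.0, -0.0]
force: [0.2, 0.3, -0.0]
width: 0.992
```

Request:
play_rows(rows=[[0,-0.2,-0.1,0,0,0,-1],[-0.02,-0.3,0,0,0,0,-1],[-0.02,-0.3,0,0,0,0,-1],[-0.02,-0.3,0,0,0,0,-1],[-0.02,-0.3,0,0,0,0,-1]])

```text
clock: 17.25
position: [0.6217, 0.2146, 0.1856]
ee_rot: [3.14, -0.027, 0.023]
force: [0.4, -0.3, 0.2]
width: 0.999
```

```bash
python3 -c "
from h import *
to(.6103,.2755,.15,0)
im=get_image('side')
cv2.imwrite('pics/d10f.png',im)
s=get_image('scene');cv2.imwrite('pics/s10f.png',s)
cv2.imwrite('pics/d10.png',np.hstack([im[170:290,220:380],s[210:330,280:440]]).repeat(2,0).repeat(2,1))
to(.6103,.2755,.15,0)"
```

```text
t 17.25 pos [0.6217 0.2146 0.1856] w 91.9 F [ 0.4 -0.3  0.2] tilt/yaw [-0.1 -0.9 -1. ]
shift units [-0.087 -0.405  0.236] turn [ 0.002 -0.03  -0.035]
t 17.35 pos [0.6202 0.2228 0.1844] w 92.2 F [-1.2  0.8 -0.1] tilt/yaw [ 0.2 -0.7 -0.3]
shift units [-0.071 -0.35   0.23 ] turn [-0.005 -0.026 -0.012]
```

View pics/d10.png

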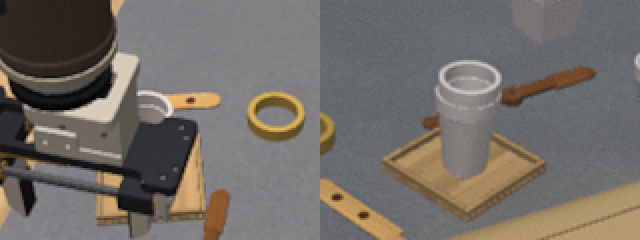

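```bash
python3 -c "
from h import *
s=cv2.imread('pics/s10f.png')
for t in (150,165,175): print(rim(s,camera_model('scene'),(335,236,40,22),.119,'c',t,0))"
```

```text
(array([0.6264, 0.0085]), 'diam', np.float64(0.0642))
(array([0.6262, 0.0087]), 'diam', np.float64(0.0622))
(array([0.6262, 0.0087]), 'diam', np.float64(0.0608))
```

Request:
play_rows(rows=[[-0.04,-0.18,0.05,0,-0.026,-0.012,-1],[-0.03,-0.12,0.05,0,0,0,-1],[0,0,0,0,0,0,-1]])

```text
clock: 17.65
position: [0.6099, 0.2703, 0.1713]
ee_rot: [-3.139, -0.004, -0.003]
force: [0.2, 0.5, -0.7]
width: 0.999
```

```bash
python3 -c "
from h import *
to(.6103,.2755,.038,0)
im=get_image('wrist');cv2.imwrite('pics/w11.png',im); to(.6103,.2755,.038,0)
m=camera_model('wrist')
for t in (185,200,220): print(rim(im,m,(255,190,140,120),.052,'c',t,0))"
```

```text
t 17.65 pos [0.6099 0.2703 0.1713] w 91.9 F [ 0.2  0.5 -0.7] tilt/yaw [ 0.1 -0.1  0.1]
shift units [ 0.001 -0.032  0.889] turn [-0.005 -0.004  0.005]
t 17.7 pos [0.6105 0.2689 0.1719] w 91.9 F [-0.1 -0.   0.2] tilt/yaw [ 0.1 -0.2  0.1]
shift units [-0.004 -0.042  0.893] turn [-0.005 -0.006  0.003]
(array([0.6112, 0.2744]), 'diam', np.float64(0.0565))
(array([0.6112, 0.2745]), 'diam', np.float64(0.0561))
(array([0.6113, 0.2746]), 'diam', np.float64(0.0552))
```

View pics/w11.png

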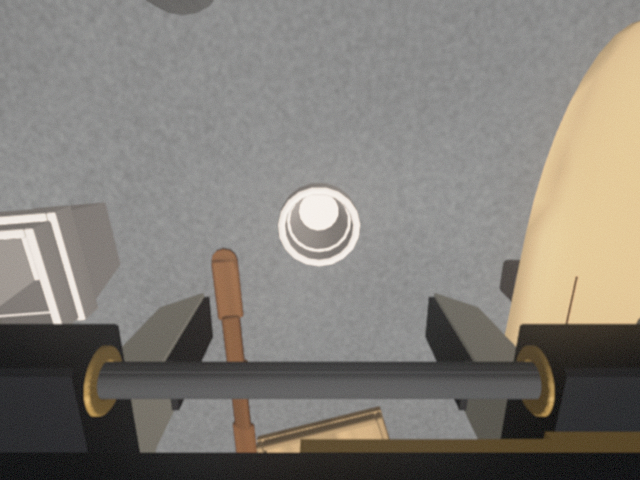

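Request:
play_rows(rows=[[0.003,-0.02,0.15,0,0,0,-1],[0,-0.02,0.25,0,0,0,-1],[0,0,0.25,0,0,0,-1],[0,0,0.15,0,0,0,-1],[0,0,0.03,0,0,0,-1]])

```text
clock: 18.2
position: [0.6175, 0.2654, 0.0494]
ee_rot: [-3.141, 0.012, -0.02]
force: [-0.4, 0.0, -0.0]
width: 1.005
```

```bash
python3 -c "
from h import *
to(.611,.275,.038,0)"
```

```text
t 18.2 pos [0.6175 0.2654 0.0494] w 92.5 F [-0.4  0.  -0. ] tilt/yaw [ 0.  -0.7 -0.5]
shift units [-0.045 -0.064  0.076] turn [-0.    -0.026 -0.016]
```

Request:
play_rows(rows=[[-0.045,-0.06,0.04,0,-0.026,-0.016,-1],[0,0,0.03,0,0,0,-1],[0,0,0,0,0,0,-1]])

```text
clock: 18.5
position: [0.6125, 0.2723, 0.0409]
ee_rot: [3.141, -0.004, 0.002]
force: [-0.3, 0.4, -0.6]
width: 1.0
```

```bash
python3 -c "
from h import *
to(.611,.275,.038,0)"
```

```text
t 18.5 pos [0.6125 0.2723 0.0409] w 92.0 F [-0.3  0.4 -0.6] tilt/yaw [-0.  -0.1 -0.2]
shift units [-0.01  -0.018  0.019] turn [ 0.    -0.003 -0.005]
```

Request:
play_rows(rows=[[-0.01,-0.018,0.025,0,0,0,-1],[0,0,0,0,0,0,1],[0,0,0,0,0,0,1],[0,0,0,0,0,0,1],[0,0,0,0,0,0,1]])

```text
clock: 19.0
position: [0.6126, 0.2761, 0.04]
ee_rot: [-3.14, 0.003, -0.009]
force: [0.3, -0.4, -0.8]
width: 0.7
```

Request:
play_rows(rows=[[0,0,0,0,0,0,1],[0,0,0,0,0,0,1]])

```text
clock: 19.2
position: [0.6127, 0.2761, 0.0401]
ee_rot: [-3.139, 0.003, -0.009]
force: [-0.3, 0.3, -1.3]
width: 0.632
```

```bash
python3 -c "
from h import *
to(.611,.275,.038,0)"
```

```text
t 19.2 pos [0.6127 0.2761 0.0401] w 58.2 F [-0.3  0.3 -1.3] tilt/yaw [ 0.1 -0.3 -0.1]
shift units [-0.011  0.007  0.014] turn [-0.004 -0.012 -0.004]
```

Request:
play_rows(rows=[[0,0,-0.1,0,0,0,1],[0,0,-0.28,0,0,0,1],[0,0,-0.3,0,0,0,1],[0.01,0.1,-0.28,0,0,0,1],[0.01,0.25,-0.1,0,0,0,1]])

```text
clock: 19.7
position: [0.6121, 0.2278, 0.2046]
ee_rot: [-3.141, -0.009, -0.001]
force: [0.9, -0.5, -0.8]
width: 0.635
```

Request:
play_rows(rows=[[0.02,0.28,0,0,0,0,1],[0.02,0.28,0,0,0,0,1],[0.02,0.28,0,0,0,0,1],[0.01,0.25,0,0,0,0,1],[0,0.1,0,0,0,0,1]])

```text
clock: 20.2
position: [0.6263, 0.0395, 0.2156]
ee_rot: [-3.138, -0.006, -0.021]
force: [-0.5, -0.9, -0.3]
width: 0.635
```

```bash
python3 -c "
from h import *
to(.6268,.0095,.18,0)"
```

```text
t 20.2 pos [0.6263 0.0395 0.2156] w 58.5 F [-0.5 -0.9 -0.3] tilt/yaw [ 0.2 -0.8  0.2]
shift units [-0.     0.201  0.237] turn [-0.007 -0.027  0.007]
```

Request:
play_rows(rows=[[0,0.1,0.08,-0.007,-0.027,0.007,1],[0,0.06,0.1,0,0,0,1],[0,0,0.05,0,0,0,1],[0,0,0,0,0,0,1],[0,0,0,0,0,0,1]])

```text
clock: 20.7
position: [0.6267, 0.014, 0.1823]
ee_rot: [-3.14, 0.004, -0.004]
force: [0.6, 0.5, 0.0]
width: 0.633
```

```bash
python3 -c "
from h import *
to(.6268,.0095,.1251,0)
cv2.imwrite('pics/w12.png',get_image('wrist')); d=get_image('side');cv2.imwrite('pics/d12.png',d[160:290,220:380].repeat(4,0).repeat(4,1)); to(.6268,.0095,.1251,0)"
```

```text
t 20.7 pos [0.6267 0.014  0.1823] w 58.2 F [0.6 0.5 0. ] tilt/yaw [ 0.1 -0.1 -0.1]
shift units [-0.     0.031  0.381] turn [-0.004 -0.005 -0.005]
t 20.8 pos [0.6269 0.0143 0.1824] w 58.4 F [ 0.9 -0.2 -1.3] tilt/yaw [ 0.1 -0.2 -0.1]
shift units [-0.002  0.033  0.382] turn [-0.004 -0.006 -0.004]
```

View pics/w12.png

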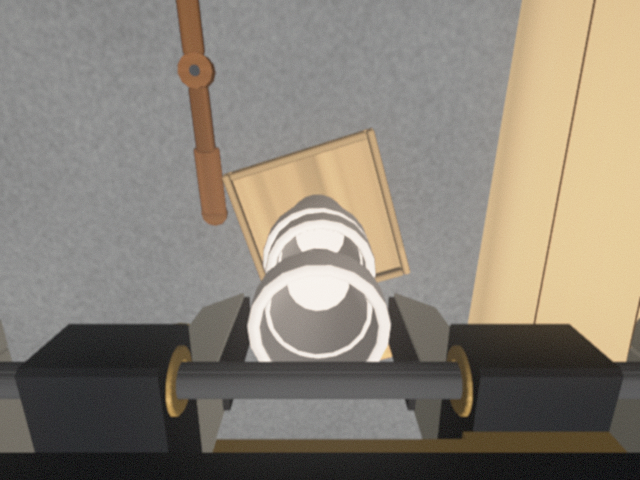

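View pics/d12.png

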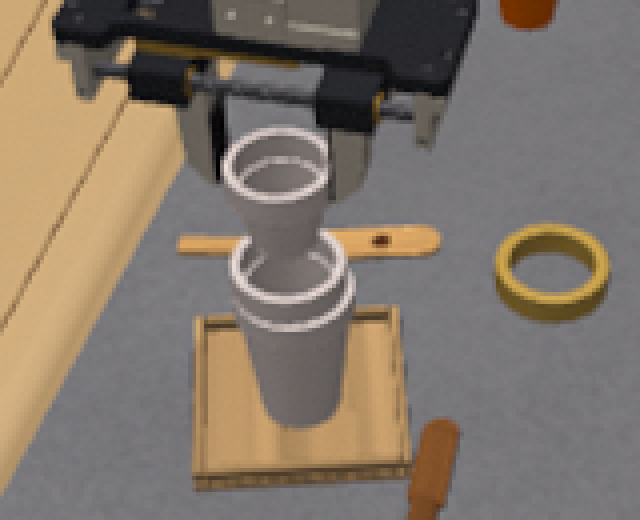

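```bash
python3 -c "
from h import *
m=camera_model('wrist')
P=ray(m,[[264,268],[375,268],[320,221]],.119);print(P.round(4),P[:2].mean(0), P[2]-[0,.032,0])
P=ray(m,[[249,325],[390,325],[320,264]],.1823+.0119);print(P.round(4),P[2]-[0,.029,0])"
```

```text
[[0.596  0.012  0.119 ]
 [0.6598 0.0119 0.119 ]
 [0.6281 0.0399 0.119 ]] [0.62787632 0.0119717  0.119     ] [0.62813843 0.00789459 0.119     ]
[[0.5995 0.0173 0.1942]
 [0.6556 0.0172 0.1942]
 [0.6277 0.0432 0.1942]] [0.62770156 0.01422368 0.1942    ]
```

Request:
play_rows(rows=[[0,0.036,0,0,-0.005,0,1],[0,0,0.08,0,0,0,1],[0,0,0.08,0,0,0,1],[0,0,0.06,0,0,0,1],[0,0,0,0,0,0,1]])

```text
clock: 21.3
position: [0.6271, 0.0105, 0.1468]
ee_rot: [-3.139, -0.001, -0.001]
force: [-0.3, -0.2, -0.5]
width: 0.634
```

```bash
python3 -c "
from h import *
to(.6275,.0088,.1251,0)"
```

```text
t 21.3 pos [0.6271 0.0105 0.1468] w 58.3 F [-0.3 -0.2 -0.5] tilt/yaw [ 0.1 -0.   0. ]
shift units [0.003 0.012 0.144] turn [-0.005 -0.001  0.002]
```

Request:
play_rows(rows=[[0,0.01,0.05,0,0,0,1],[0,0,0.05,0,0,0,1],[0,0,0.03,0,0,0,1],[0,0,0.01,0,0,0,1]])

```text
clock: 21.7
position: [0.6281, 0.0086, 0.1248]
ee_rot: [-3.139, -0.001, -0.004]
force: [-2.9, 1.0, 18.6]
width: 0.637
```

```bash
python3 -c "
from h import *
to(.6275,.0088,.1251,0)"
```

```text
t 21.7 pos [0.6281 0.0086 0.1248] w 58.6 F [-2.9  1.  18.6] tilt/yaw [ 0.1 -0.1  0. ]
shift units [-0.004 -0.001 -0.002] turn [-0.005 -0.005  0.001]
```

Seated at the expected height. Release and retreat away from the stack.

Request:
play_rows(rows=[[0,0,0,0,0,0,-1],[0,0,0,0,0,0,-1],[0,0,0,0,0,0,-1],[0,0,-0.1,0,0,0,-1],[0,0,-0.25,0,0,0,-1]])

```text
clock: 22.2
position: [0.6254, 0.0088, 0.1751]
ee_rot: [-3.14, -0.0, 0.008]
force: [0.1, 0.6, 0.5]
width: 0.99
```

Request:
play_rows(rows=[[0,0,-0.25,0,0,0,-1],[-0.1,0.2,0,0,0,0,-1],[-0.15,0.25,0,0,0,0,-1],[-0.15,0.25,0,0,0,0,-1],[0,0,0,0,0,0,-1]])

```text
clock: 22.7
position: [0.5678, -0.0998, 0.2245]
ee_rot: [-3.14, -0.005, -0.012]
force: [0.3, -0.8, 0.8]
width: 0.999
```

```bash
python3 -c "
from h import *
im=get_image('side');s=get_image('scene')
cv2.imwrite('pics/d13f.png',im);cv2.imwrite('pics/s13f.png',s)
cv2.imwrite('pics/d13.png',np.hstack([im[190:390,240:410],s[170:370,310:480]]).repeat(2,0).repeat(2,1))
a,b=camera_model('side'),camera_model('scene')
for t in (150,160): print('S',rim(im,a,(276,195,34,24),.137,'c',t,0),rim(s,b,(336,226,36,18),.137,'c',t,0))
to(.5,0,.2,0)"
```

```text
S (array([0.6282, 0.0064]), 'diam', np.float64(0.0507)) (array([0.6246, 0.0093]), 'diam', np.float64(0.0515))
S (array([0.628 , 0.0068]), 'diam', np.float64(0.051)) (array([0.6249, 0.0092]), 'diam', np.float64(0.0516))
t 22.8 pos [ 0.5706 -0.0941  0.224 ] w 91.8 F [-0.1  1.3  0.3] tilt/yaw [ 0.2 -0.5  0.5]
shift units [-0.467 -0.631  0.158] turn [-0.007 -0.018  0.018]
```

View pics/d13.png

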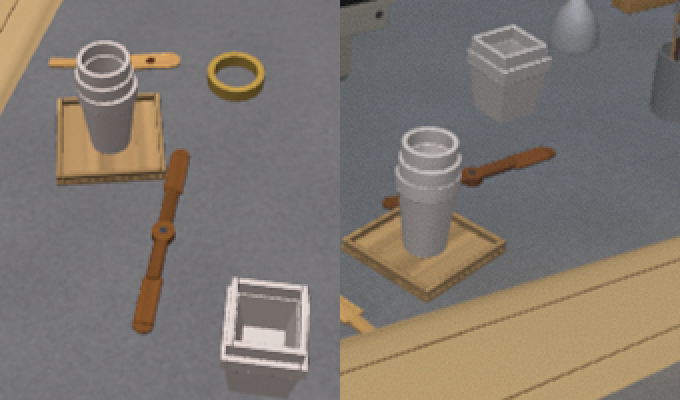

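View pics/s13f.png

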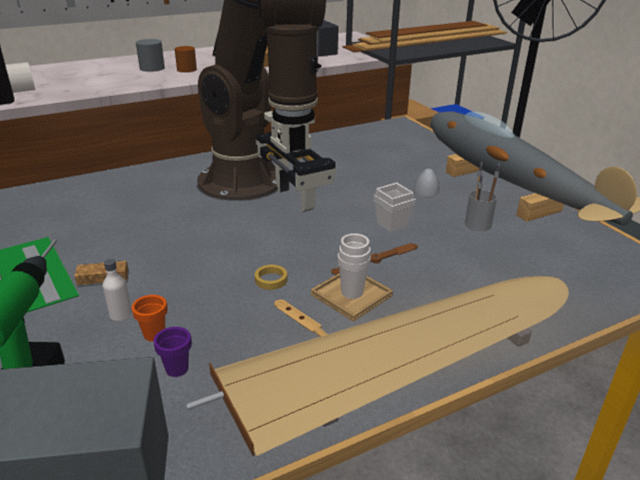

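```bash
python3 -c "
from h import *
im=cv2.imread('pics/d13f.png');s=cv2.imread('pics/s13f.png')
a,b=camera_model('side'),camera_model('scene')
# band outlines from the zoomed view: small rim extents
cv2.imwrite('pics/z.png',np.hstack([cv2.resize(im[200:275,265:315],None,fx=8,fy=8,interpolation=2),cv2.resize(s[228:303,330:380],None,fx=8,fy=8,interpolation=2)]))
for t in (140,150,160): print(rim(im,a,(350,325,50,45),.098,'r',t,0),rim(s,b,(368,180,50,24),.098,'r',t,0))"
```

```text
(array([0.4135, 0.2581]), array([0.0748, 0.0828]), 4.8) (array([0.41  , 0.2527]), array([0.0724, 0.0716]), 4.0)
(array([0.4134, 0.2582]), array([0.0746, 0.0822]), 4.8) (array([0.4101, 0.2529]), array([0.0706, 0.0698]), 4.3)
(array([0.413 , 0.2583]), array([0.0737, 0.082 ]), 4.7) (array([0.4108, 0.2465]), array([0.0684, 0.0554]), 4.3)
```

View pics/z.png

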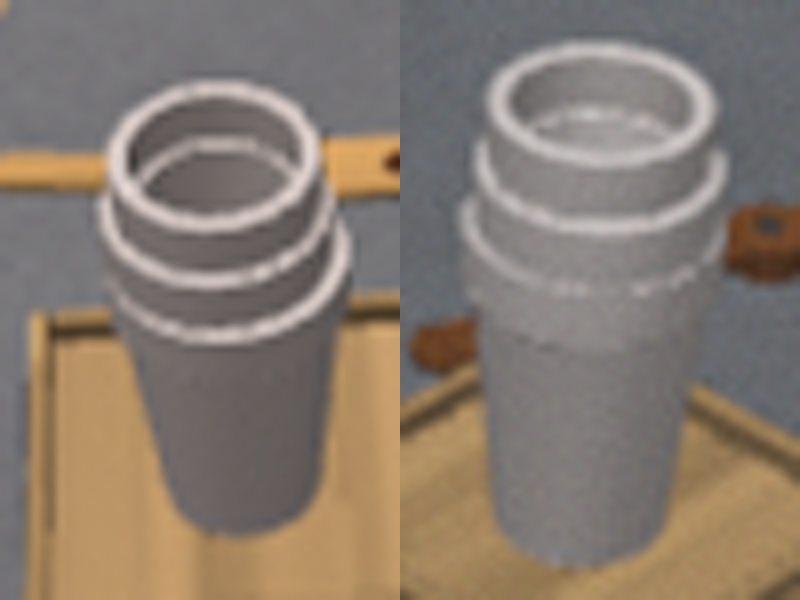

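```bash
python3 -c "
from h import *
print(observe()['dq'].round(3)); print(sign_off())"
```

```text
[-0.028  0.026 -0.04  -0.015 -0.014 -0.003 -0.004]
the job is handed in; nothing more can be done
None
```

The job is done and handed in at about 23 s on the clock. I nested the square pot in the tub. The large pot stands in the plywood tray, with the medium pot nested in it and the small pot in the medium. I lowered each pot until the wrist felt about 19–24 N of contact, then released it.

**Final camera checks:**
- **Square pot:** in the scene view its centre is within about 1 mm of the tub's starting centre. Its rim stands about one band above the tub's rim.
- **Round pots:** the stack is upright and looks concentric, with each band resting on the rim below. The large and medium centres agree within about 2 mm. The gripper height when each pot touched down was within about 1–3 mm of the seated height I worked out.
- **Everything else:** the brush tin, glue bottle and the orange and purple look-alikes look unmoved.

**Checks that disagreed or failed:**
- **Small pot's rim:** the fit caught only part of the outline, giving 51 mm instead of 58 mm. The two views put its centre about 4 mm apart, so I judged it from the zoomed pictures.
- **Square pot in the side view:** the fit merged the pot and tub rims (75 x 82 mm), so I did not use it.

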